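# Nest a bare board and hold the solder stencil over it

### The arm

A 6-joint arm with a two-finger parallel gripper is mounted at the origin on a cart in front of the work surface, level with it; the furniture and walls round the work are solid. World frame = base frame: x ahead of the robot, y to its left, z up, the work surface at z = 0. Lengths are in m, angles in rad, forces in N, time in s.
With the tool pointing down it reaches from about 0.35 to 0.85 m from the base axis. Payload 8.1 kg.
Tool frame: the origin (TCP) lies between the finger pads; the fingertips stand 14 mm ahead of it and the grasp point (between the pads) lies 5 mm behind it (robot.tcp_to_tips is the z of the fingertips in the tool frame, in m); z points along the fingers, y is the line along which they close (so a half turn about z gives the same grasp; the last joint's range is limited). The gripper opens to 93 mm and grips with 3 to 60 N. Pads are 15 mm wide; open, the fingers measure 128 mm over their backs; the gripper's body (75 mm by 188 mm) begins 65 mm behind the grasp point.
Start: joints at [-1.416, 0.13, 1.488, -0, 1.523, -0.085], TCP at [0.143, -0.583, 0.233] pointing down, gripper open.
Joint ranges: [-2.96, 2.96], [-0.89, 2.26], [0.02, 2.5], [-1.34, 4.48], [0, 2.73], [-2.66, 2.66]. Speed limits (rad/s): [2.39, 2.39, 2.79, 3.14, 3.14, 3.14].

### API

Orientations are given as a rotation vector (axis times angle).
In Python, from plant import sensors, read_camera, robot gives the robot as it stands.
- The arm moves only by the shell command python3 -m inch [FORCE], which reads ROWS from standard input. ROWS is one flat JSON list of numbers that holds 1 to 20 rows one after another, with no inner brackets; each row has 5 numbers: the finger opening in m, then dx, dy, dz in mm, then a turn about the tool's z in units of 0.2 rad; each row shifts and turns the commanded pose from where the row before left it, along the tool's axes as they then stand; what a row does not reach is not made up. A row lasts 1/10 s, in which the tool goes at most 0.05 m and 0.15 rad, less where a joint would pass 70% of its speed; a pose out of reach is approached as far as the arm can. The fingers move at their own pace and stop on an object; FORCE is the grip in N (left out, the last holds). Time passes only in rows, so rows that do not move let the fingers close. It prints the time, the measured TCP pose, the force, the opening and the grip force at its end. Input that does not fit is refused with a message, and nothing moves.
- sensors.read_state(): the state, without advancing time (a new reading comes with each control period).
- read_camera(name): name is "scene" or "top" or "wrist"; returns a dict with "image" (480x640x3 uint8, red, green, blue), "depth" (480x640 float32, m along the optical axis (not along the pixel's ray), 0 where there is no reading), "fx", "fy", "cx", "cy" (pixels), "dist" ([k1, k2, p1, p2, k3] as OpenCV has them; the pictures are not rectified), "R" (3x3) and "t" (3): a world point X has camera coordinates R X + t. Camera axes: x right, y down, z forward; pixel columns grow to the right and rows downward; lengths in m; the calibration is good to about 2 mm. A picture is of the moment at which its call begins.
- robot.close_job(): hands the job in; it is judged then, once.
The state is a dict: "t": time; "q": joint angles; "dq": joint speeds; "joint_torque": joint torques, N m; "tool_pos": TCP position; "orientation": TCP orientation; "force": force on the tool from outside, world axes, zero at the start; "wrist_torque": the same for the moment, N m; "opening": finger opening in m; "gripper_force": force on a finger pad.
Only numpy, scipy, OpenCV 4.12 (cv2) and the standard library are available. Lean on these libraries where they do the work, as an engineer would, in place of code of your own. Each camera call takes 0.05 s, during which the arm holds its last target. There are 200 camera calls.

### The job

Get the bare circuit board ready for solder paste: lay the loose steel locating square flat on the printing base and flush against the two free edges of the board, so that the board is nested squarely in the fixed corner of the base, and let go of the square. Then carry the framed stencil over the clutter and finish while holding it still and level about 8 mm above the board, centred on it with its cut-outs over the matching pads, so that I can sight through it: never let the stencil touch the board. Leave the other things on the bench where they are.

Things in the scene. Friction and masses are not known exactly. Their poses are not given: they have to be found in the camera images.
- jig: Printing base, fixed: aluminium plate 12 mm thick. Origin on the bench below the centre of the nested board's place; x away from the robot, y left; plate x -82 to +68, y -52 to +52 mm. On it a black riser pad 60 x 28 mm, 5 mm high, centred on the origin (board lies on it, 17 mm above the bench), and a fixed steel L at the far left, see jig_corner. Near and right sides are open.
- jig_corner (a point): Inner corner of the fixed L on the base, at its top edge, (38, 22, 20) mm from the base's origin; the board's far left corner belongs here. The L is 8 mm high (top 20 mm above the bench), arms 20 mm wide; inner faces at x = +38 (from y = -30) and y = +22 mm (from x = -12).
- board: Bare dark green circuit board with tin-coloured pads, 76 x 44 x 3 mm, 60 g, loose on the riser pad and overhanging it. It starts about 2 to 6 mm short of the fixed corner both ways, a little askew; it slides when pushed. Origin: centre of its underside; x along its long side, z up. Its top (3 mm) is level with the tops of the fixed L and the square.
- board_near_corner (a point): The board's near right corner (its -x, -y corner) at its top face, at (-38, -22, 3) mm from the board's origin: the inner corner of the loose square belongs here.
- board_far_corner (a point): The board's far left corner (its +x, +y corner) at its top face, at (38, 22, 3) mm.
- board_chip (a point): Middle of the square ring of pads for the large chip, on the board's top at (18, 0, 3) mm from its origin (the half away from the robot).
- square: Loose steel L-shaped locating square, 8 mm thick, 120 g, flat on the bench, with an upright finger tab. Origin: under its inner corner. Long arm x = -34 to 50, y = -20 to 0 mm; broad short arm x = -34 to 0, y = 0 to 34 mm; inner faces are the lines y = 0 and x = 0, the board belongs in x > 0, y > 0, axes parallel to the board's.
- square_tab (a point): Top centre of the square's finger tab, (-29, 3, 30) mm from the square's origin. The tab is 10 mm thick along the square's x, 32 mm long along its y, and stands 22 mm above the 8 mm plate. Pinch it from above across its thickness, fingertips above the plate.
- square_corner (a point): Inner corner of the loose square at the top of the plate, 8 mm above its origin.
- stencil: Framed solder stencil, 104 x 66 x 12 mm, about 160 g, flat on the bench, sheet down: steel sheet 1.5 mm thick with small dark cut-outs under an open aluminium frame of bars 8 mm wide. Origin: centre of its underside; x along its long side, z up. Grip across its 66 mm width from above. It overhangs the board by 14 mm at each end, 11 mm at each side.
- stencil_chip (a point): Middle of the square ring of cut-outs for the large chip, at (18, 0, 0) mm from the stencil's origin; belongs above the same ring of pads on the board (the half away from the robot).
- holder_block: White machined plastic holder block, 50 x 90 x 39 mm, stepped; stands to the right of the printing base. Bystander. Origin: centre of its underside; its long side is its y axis.
- multimeter: Hand-held multimeter lying on its back, 145 x 75 x 44 mm, left of the power supply. Bystander. Origin: centre of its underside.
- solder_reel: Small reel of solder, 62 x 70 x 58 mm, at the back. Bystander. Origin: centre of its underside.
- pcb_1: Finished circuit board with tall parts on it, 60 x 85 x 16 mm, right of the power supply. Bystander, not the board to be printed. Origin: centre of its underside.
- pliers_1: Pliers lying flat, 55 x 181 x 14 mm, left of the printing base. Bystander. Origin: centre of the underside.
- relay: Stepped relay module standing upright, 62 x 36 x 86 mm, behind the printing base. Bystander. Origin: centre of its underside.
- tape: Roll of tape lying flat, 68 x 72 x 19 mm, at the back left. Bystander. Origin: centre of its underside.
There are look-alikes about, which are no part of the job. Several things have the shape of the stencil; the one meant has the colours described above.

How it is judged:
By the outcome, as a careful person would: the job done as asked, in the order asked, and still so for the second after the job is handed in, while the arm keeps its last pose, push and grip.
It also fails if it takes over 72 s, if anything falls off the work surface, if the arm or the gripper's body presses on something with over 40 N, if the wrist force passes 120 N, or if a joint passes its speed limit or range.

## Working session

There is one attempt and no reset: what is moved stays moved. The work goes in short steps, Python scripts to look and compute and a shell command to move; the robot and the scene stay as the last step left them, time stands still between calls to the robot, and variables do not carry over. Pictures are saved under pics/ and viewed, at most 13 in all, crops included, and the job is handed in when it is done.

```bash
ls; mkdir -p pics; cat > h.py <<'E'
import numpy as np, cv2
from plant import sensors, read_camera, robot
def grab(n,f=None):
    c=read_camera(n)
    np.savez(''+(f or n)+'.npz',**c)
    if f: cv2.imwrite('pics/'+f+'.png',c['image'][:,:,::-1])
    return c
def load(f): return dict(np.load(''+f+'.npz'))
def KD(c): return np.array([[c['fx'],0,c['cx']],[0,c['fy'],c['cy']],[0,0,1.]]),np.array(c['dist'],float)
def ray(c,uv):
    K,D=KD(c); p=cv2.undistortPoints(np.array(uv,float).reshape(-1,1,2),K,D)[:,0]
    d=np.c_[p,np.ones(len(p))]@c['R']; return -c['R'].T@c['t'],d
def onz(c,uv,z):
    o,d=ray(c,uv); return o+d*((z-o[2])/d[:,2])[:,None]
def cloud(c):
    v,u=np.mgrid[0:480,0:640]; o,d=ray(c,np.c_[u.ravel(),v.ravel()])
    return (o+d*c['depth'].reshape(-1,1)).reshape(480,640,3)
def proj(c,X):
    K,D=KD(c); r,_=cv2.Rodrigues(c['R']); return cv2.projectPoints(np.array(X,float),r,c['t'].reshape(3,1),K,D)[0][:,0]
E
python3 - <<'E'
from h import *
for n in ('top','scene'):
    c=grab(n,n+'0'); print(n,c['R'].round(3).tolist(),(-c['R'].T@c['t']).round(3),c['fx'])
s=sensors.read_state();print(s['tool_pos'],s['orientation'],s['t'])
E
```

```text
pics
top [[-0.457, -0.89, -0.0], [-0.86, 0.442, -0.255], [0.227, -0.116, -0.967]] [0.261 0.219 1.315] 489.70937194358845
scene [[-0.606, -0.796, 0.004], [-0.53, 0.4, -0.748], [0.594, -0.455, -0.663]] [-0.318  0.737  1.047] 533.3300166793078
[ 0.1424589  -0.5823293   0.23168596] [-3.11735516e+00 -3.75578381e-01  5.90976186e-05] 0.1
```

View pics/top0.png

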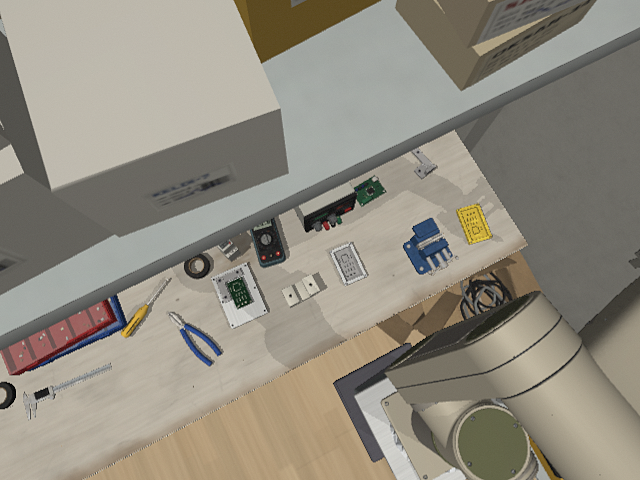

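View pics/scene0.png

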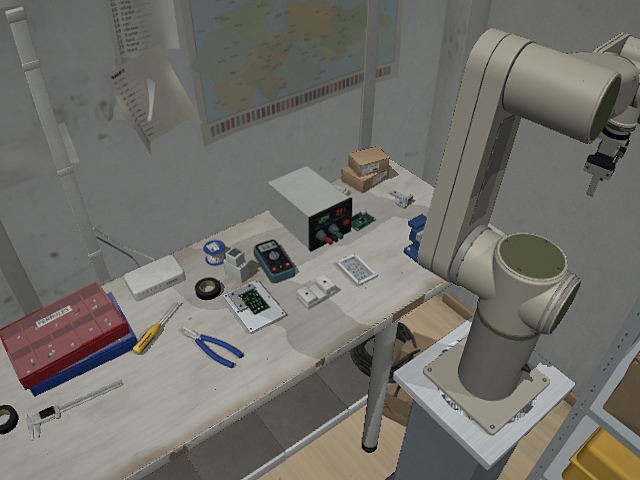

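The top view shows the base with the board at (240,293), the silver stencil at (348,263), the loose square at (425,163), the white holder at (300,290), and a yellow look-alike at (473,224). A shelf hangs over the back. Next I'll zoom in with metric warps.

```bash
cat >> h.py <<'E'
def ortho(c,x0,x1,y0,y1,z,ppm):
    # rows: x decreasing downwards, cols: y decreasing rightwards
    H=int((x1-x0)*ppm);W=int((y1-y0)*ppm)
    r,q=np.mgrid[0:H,0:W]
    X=np.c_[(x1-r/ppm).ravel(),(y1-q/ppm).ravel(),np.full(H*W,z)]
    p=proj(c,X).astype(np.float32).reshape(H,W,2)
    return cv2.remap(c['image'],p[...,0],p[...,1],cv2.INTER_CUBIC)
E
python3 - <<'E'
from h import *
c=load('top0'); P=cloud(c)
for n,uv in dict(board=(238,293),square=(425,163),stencil=(348,263),holder=(300,290),yellow=(473,224),meter=(266,243),blue=(428,245),relay=(230,245),shelf=(330,190),psu=(335,205)).items():
    print(n,onz(c,[uv],0.0).round(3)[0],P[uv[1],uv[0]].round(3))
s=load('scene0'); Q=cloud(s)
for n,uv in dict(square=(400,198),psu=(300,185),boxes=(368,158)).items(): print(n,Q[uv[1],uv[0]].round(3))
ims=[]
for n,z in dict(board=.02,square=.008,stencil=.006).items():
    uv=dict(board=(238,293),square=(425,163),stencil=(348,263))[n]
    X=onz(c,[uv],z)[0]; x,y=X[:2].round(2); print(n,x,y)
    for cc in (c,s): ims.append(ortho(cc,x-.1,x+.1,y-.1,y+.1,z,1300))
o=np.vstack([np.hstack(ims[0::2]),np.hstack(ims[1::2])])
cv2.imwrite('pics/o.png',o[:,:,::-1]); print(o.shape)
E
```

```text
board [0.523 0.31  0.   ] [0.519 0.308 0.022]
square [ 0.619 -0.331  0.   ] [ 0.616 -0.327  0.009]
stencil [0.461 0.007 0.   ] [0.46  0.007 0.   ]
holder [0.454 0.158 0.   ] [0.452 0.158 0.015]
yellow [ 0.399 -0.357  0.   ] [ 0.399 -0.355  0.003]
meter [0.614 0.182 0.   ] [0.602 0.184 0.046]
blue [ 0.404 -0.214  0.   ] [ 0.4   -0.201  0.04 ]
relay [0.654 0.273 0.   ] [0.63  0.27  0.081]
shelf [ 0.671 -0.048  0.   ] [0.375 0.145 0.95 ]
psu [ 0.625 -0.039  0.   ] [ 0.587 -0.013  0.135]
square [ 0.621 -0.315  0.007]
psu [0.732 0.003 0.132]
boxes [ 0.762 -0.293  0.097]
board 0.52 0.31
square 0.62 -0.33
stencil 0.46 0.01Traceback (most recent call last):
  File "<stdin>", line 12, in <module>
    return _nx.concatenate(arrs, 1, dtype=dtype, casting=casting)
           ~~~~~~~~~~~~~~~^^^^^^^^^^^^^^^^^^^^^^^^^^^^^^^^^^^^^^^
ValueError: all the input array dimensions except for the concatenation axis must match exactly, but along dimension 0, the array at index 0 has size 259 and the array at index 2 has size 260
```

```bash
sed -i 's/H=int(\(.*\));W=int(\(.*\))$/H=round(\1);W=round(\2)/' h.py; python3 - <<'E'
from h import *
c=load('top0'); s=load('scene0'); ims=[]
for x,y,z in ((.52,.31,.02),(.62,-.33,.008),(.46,.01,.006)):
    for cc in (c,s): ims.append(ortho(cc,x-.1,x+.1,y-.1,y+.1,z,1300))
o=np.vstack([np.hstack(ims[0::2]),np.hstack(ims[1::2])])
cv2.imwrite('pics/o.png',o[:,:,::-1]); print(o.shape)
E
```

```text
(520, 780, 3)
```

View pics/o.png

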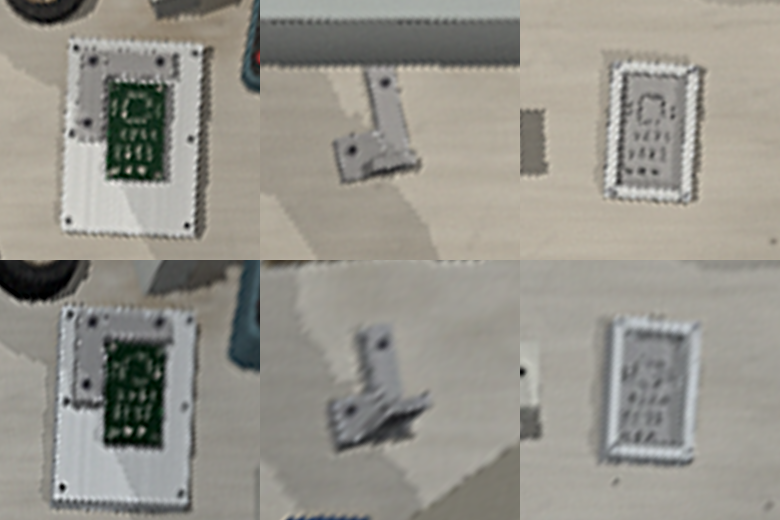

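The square's tab is at about (0.59,-0.33) with yaw about +0.22. The stencil has its chip ring on the far side, and the board does too. Moving over the square to measure with the wrist camera.

The manual's scale: shifts go in mm and turns go in units of 0.2 rad. Converting my numbers, 0.0413 m is 41.3, -0.0117 m is -11.7.

```bash
cat >> h.py <<'E'
from scipy.spatial.transform import Rotation as Rot
def delta(p,psi):
    "tool-axis shift and turn from the measured pose to p with tool-x yaw psi"
    s=sensors.read_state(); R=Rot.from_rotvec(s['orientation']).as_matrix()
    cur=np.arctan2(R[1,0],R[0,0]); t=-(psi-cur+np.pi)%(2*np.pi)
    t=-((psi-cur+np.pi)%(2*np.pi)-np.pi)
    return 't',round(s['t'],2),'d',(R.T@(np.array(p)-s['tool_pos'])).round(4).tolist(),'turn',round(t,4),'psi',round(cur,4),'tilt',R[:,2].round(4).tolist(),'F',np.array(s['force']).round(1).tolist()
E
echo '[0.05,41.3,-11.7,0,0,0.05,41.3,-11.7,0,0,0.05,41.3,-11.7,0,0,0.05,41.3,-11.7,0,0,0.05,41.3,-11.7,0,0,0.05,41.3,-11.7,0,0,0.05,41.3,-11.7,0,0,0.05,41.3,-11.7,0,0,0.05,41.3,-11.7,0,0,0.05,41.3,-11.7,0,0,0.05,41.3,-11.7,0,0,0.05,41.3,-11.7,0,0]' | python3 -m inch
echo '[0.05,0,0,0,-0.705,0.05,0,0,0,-0.705,0.05,0,0,0,-0.705,0.05,0,0,0,-0.705,0.05,0,0,0,-0.705,0.05,0,0,0,-0.705,0.05,0,0,0,-0.705,0.05,0,0,0,-0.705,0.05,0,0,0,-0.705,0.05,0,0,0,-0.705,0.05,0,0,0,-0.705,0.05,0,0,0,0]' | python3 -m inch
python3 - <<'E'
from h import *
print(delta([.591,-.328,.2],1.79))
c=grab('wrist','w1'); print((-c['R'].T@c['t']).round(3),c['R'].round(3).tolist())
E
```

```text
t: 1.3
tool_pos: [0.5918, -0.3275, 0.232]
orientation: [-3.119, -0.376, 0.001]
force: [-1.0, -0.7, -0.2]
opening: 0.0501
gripper_force: 0.0
t: 2.5
tool_pos: [0.5903, -0.3286, 0.2319]
orientation: [-1.961, -2.453, 0.0]
force: [-0.7, 0.7, 0.7]
opening: 0.0499
gripper_force: 0.0
('t', 2.5, 'd', [0.0004, 0.0008, 0.0319], 'turn', np.float64(0.0032), 'psi', np.float64(1.7932), 'tilt', [-0.001, 0.0006, -1.0], 'F', [-0.7, 0.7, 0.7])
[ 0.576 -0.258  0.383] [[0.975, 0.221, -0.002], [0.214, -0.941, 0.263], [0.057, -0.257, -0.965]]
```

View pics/w1.png

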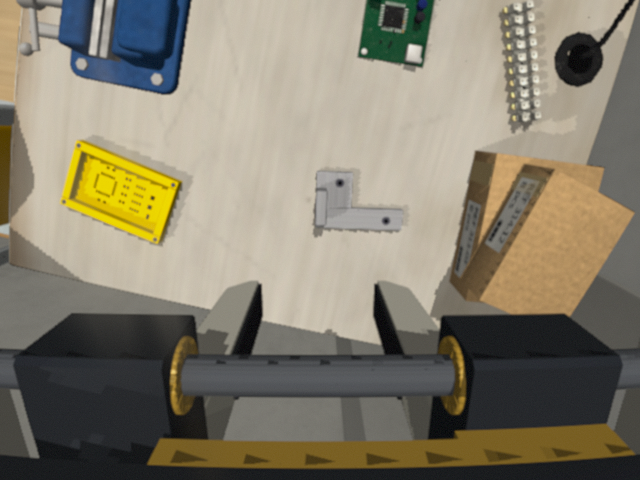

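The wrist view shows the square at (355,205), lying well clear: the boxes are at (550,230), pcb_1 at (395,30). I'll fit its silhouette.

```bash
cat >> h.py <<'E'
from scipy.optimize import minimize
def box(x0,x1,y0,y1,z0,z1): return np.array([[x,y,z] for x in (x0,x1) for y in (y0,y1) for z in (z0,z1)])/1000
SQ=[box(-34,50,-20,0,0,8),box(-34,0,0,34,0,8),box(-34,-24,-13,19,8,30)]
ST=[box(-52,52,-33,33,0,12)]
def fit(c,mask,boxes,x,y,th,z0=0,S=4):
    "silhouette fit by soft IoU"
    vs,us=np.nonzero(mask); u0,v0,u1,v1=us.min()-15,vs.min()-15,us.max()+15,vs.max()+15
    m=cv2.resize(mask[v0:v1,u0:u1].astype(np.float32),None,fx=S,fy=S,interpolation=cv2.INTER_LINEAR)
    def cost(p):
        im=np.zeros(m.shape,np.uint8); R=Rot.from_euler('z',p[2]*10).as_matrix()
        for b in boxes:
            q=proj(c,b@R.T+[p[0],p[1],z0]); q=((q-[u0,v0]+.5)*S-.5)
            cv2.fillConvexPoly(im,cv2.convexHull((q*16).round().astype(np.int32)),1,shift=4)
        return np.abs(im-m).sum()/m.sum()
    p=np.array([x,y,th/10])
    for st in (.006,.002,.0006):
        p=minimize(cost,p,method='Nelder-Mead',options=dict(initial_simplex=p+np.vstack([np.zeros(3),np.diag([st,st,st])]),xatol=1e-5,fatol=1e-5)).x
    return p*[1,1,10],cost(p)
def near(c,x,y,r,lo,hi=.2):
    P=cloud(c); m=(P[...,2]>lo)&(P[...,2]<hi)&(np.hypot(P[...,0]-x,P[...,1]-y)<r)
    n,l,s,_=cv2.connectedComponentsWithStats(m.astype(np.uint8)); return l==1+s[1:,4].argmax()
E
python3 - <<'E'
from h import *
c=load('w1');P=cloud(c)
m=near(c,.61,-.325,.09,.004); print(m.sum(),np.median(P[m],0)); cv2.imwrite('m.png',m*255)
b=P[230:300,320:380,2]; print('bench z',b.mean(),b.std())
p,e=fit(c,m,SQ,.620,-.325,.22);print(p,e)
R=Rot.from_euler('z',p[2]).as_matrix(); tab=R@[-.029,.003,.03]+[p[0],p[1],0];print('tab',tab)
# direct: points above 20mm
t=(P[...,2]>.026)&(np.hypot(P[...,0]-.61,P[...,1]+.325)<.08);print('tab pts',t.sum(),P[t].mean(0))
print(delta([tab[0],tab[1],.008+.003+.014],p[2]+np.pi/2))
E
```

```text
3087 [ 0.61228907 -0.32068784  0.00699276]
bench z 0.006349606537416156 0.04434409446065164
[ 0.62159644 -0.32032738  0.18725598] 0.055238575
tab [ 0.5925449  -0.32277857  0.03      ]
tab pts 90653 [ 0.58810456 -0.30407665  0.3165316 ]
('t', 2.55, 'd', [0.0051, 0.0035, 0.207], 'turn', np.float64(0.0297), 'psi', np.float64(1.7878), 'tilt', [-0.0009, 0.0005, -1.0], 'F', [0.6, 0.1, -0.3])[ WARN:0@0.413] global loadsave.cpp:1063 imwrite_ Unsupported depth image for selected encoder is fallbacked to CV_8U.
```

To row units: 0.03 m is 30, 0.005 m is 5, 0.03 rad is 0.15.

```bash
echo '[0.04,5,3.5,20,0.15,0.04,0,0,40,0,0.04,0,0,40,0,0.04,0,0,40,0,0.04,0,0,30,0,0.04,0,0,20,0,0.04,0,0,10,0,0.04,0,0,6,0,0.04,0,0,0,0,0.04,0,0,0,0]' | python3 -m inch
python3 -c "
from h import *
p=[.62160,-.32033,.18726];print(delta([.59254,-.32278,.025],p[2]+np.pi/2)); grab('wrist','w2')"
```

```text
t: 3.55
tool_pos: [0.5938, -0.3237, 0.0281]
orientation: [2.0, 2.42, 0.0]
force: [-0.5, -0.2, 0.6]
opening: 0.0399
gripper_force: 0.0
('t', 3.55, 'd', [0.0011, -0.0011, 0.0031], 'turn', np.float64(0.0019), 'psi', np.float64(1.76), 'tilt', [0.0018, -0.0011, -1.0], 'F', [-0.5, -0.2, 0.6])
```

View pics/w2.png

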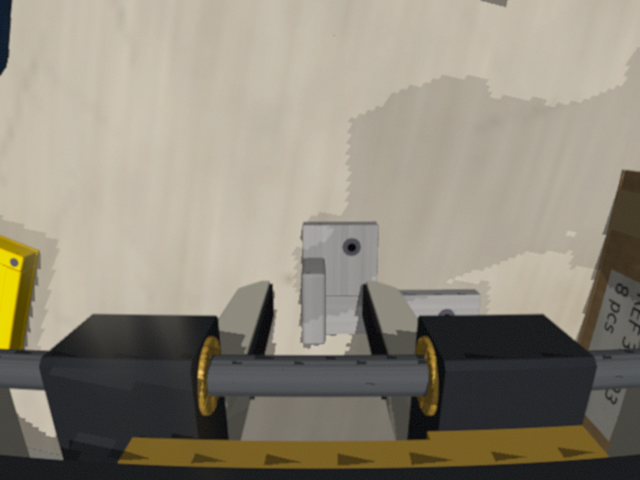

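The tab (cols 303–325) is between the fingers (272 and 362). Closing and lifting.

To row units: -0.04 m is -40, -0.03 m is -30, 0.002 rad is 0.01.

```bash
echo '[0.04,1,-1,2,0.01,0.0,0,0,0,0,0.0,0,0,0,0,0.0,0,0,0,0,0.0,0,0,0,0,0.0,0,0,0,0,0,0,0,-5,0,0,0,0,-20,0,0,0,0,-40,0,0,0,0,-40,0,0,0,0,-40,0,0,0,0,-30,0]' | python3 -m inch 45
python3 -c "
from h import *
print(delta([.47,.25,.2],1.50))"
```

```text
t: 4.8
tool_pos: [0.5923, -0.3227, 0.2032]
orientation: [2.001, 2.418, 0.001]
force: [0.6, 0.1, -0.8]
opening: 0.0098
gripper_force: 45.0
('t', 4.8, 'd', [0.5854, -0.0131, 0.002], 'turn', np.float64(0.2588), 'psi', np.float64(1.7588), 'tilt', [0.0024, -0.0016, -1.0], 'F', [0.6, 0.1, -0.8])
```

```bash
echo '[0,20,0,0,0,0,40,-1,0,0,0,40,-1,0,0,0,40,-1,0,0,0,40,-1,0,0,0,40,-1,0,0,0,40,-1,0,0,0,40,-1,0,0,0,40,-1,0,0,0,40,-1,0,0,0,40,-1,0,0,0,40,-1,0,0,0,40,-1,0,0,0,40,-1,0,0,0,30,0,0,0,0,15,0,0,0,0,0,0,0,0.65,0,0,0,0,0.645,0,0,0,0,0,0,0,0,0,0]' | python3 -m inch
python3 -c "
from h import *
print(delta([.47,.25,.2],1.50)); grab('wrist','w3'); grab('top','t3'); grab('scene','s3')"
```

```text
t: 6.8
tool_pos: [0.4698, 0.2495, 0.1997]
orientation: [2.295, 2.145, -0.0]
force: [0.6, -0.1, -0.8]
opening: 0.0096
gripper_force: 45.0
('t', 6.8, 'd', [0.0005, 0.0002, -0.0003], 'turn', np.float64(0.0031), 'psi', np.float64(1.5031), 'tilt', [0.0, -0.0002, -1.0], 'F', [0.6, -0.1, -0.8])
```

View pics/w3.png

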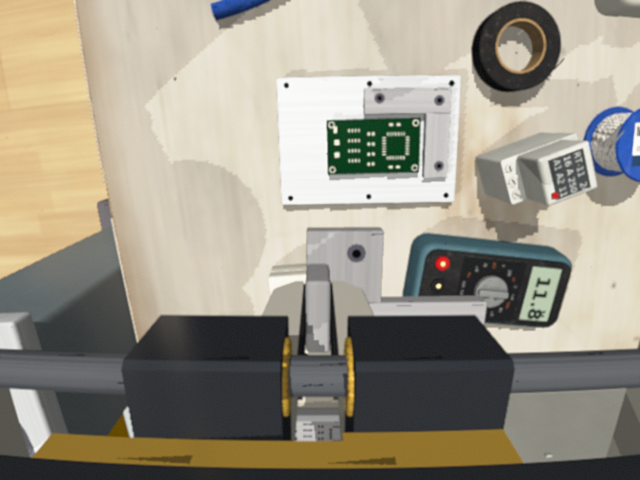

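The base, board and the held square's short arm (310–380, 230–300) are all visible. Measuring the base and board.

```bash
cat >> h.py <<'E'
BASE=[box(-82,68,-52,52,0,12)]; BRD=[box(-38,38,-22,22,0,3)]
def green(c,x,y):
    P=cloud(c); h=cv2.cvtColor(c['image'],cv2.COLOR_RGB2HSV)
    m=(h[...,0]>45)&(h[...,0]<90)&(h[...,1]>80)&(np.hypot(P[...,0]-x,P[...,1]-y)<.06)
    m=cv2.morphologyEx(m.astype(np.uint8),cv2.MORPH_CLOSE,np.ones((9,9))); n,l,s,_=cv2.connectedComponentsWithStats(m); return l==1+s[1:,4].argmax()
E
python3 - <<'E'
from h import *
for f in ('w3','top0'):
    c=load(f); m=near(c,.515,.31,.098,.006,.024); b,e=fit(c,m,BASE,.521,.306,-.07); print(f,'base',b,e,m.sum())
    g=green(c,.52,.31); q,e=fit(c,g,BRD,.52,.306,-.07,.017); print('board',q,e,g.sum(),'in base mm',(Rot.from_euler('z',-b[2]).as_matrix()[:2,:2]@(q[:2]-b[:2])*1000).round(1),'dyaw',q[2]-b[2])
    if f=='w3':
        # short arm outline of held square: predicted vs depth
        P=cloud(c); s=P[232:295,310:380].reshape(-1,3); s=s[(s[:,2]>.14)&(s[:,2]<.2)]; print('arm z',np.median(s[:,2]),'max y',np.percentile(s[:,1],98),'x',np.percentile(s[:,0],[2,98]))
E
```

```text
w3 base [ 0.52420209  0.3109327  -0.04411073] 0.01891126 22644
board [ 0.51967058  0.30695672 -0.01973349] 0.12833755 4602 in base mm [-4.4 -4.2] dyaw 0.02437724558329057
arm z 0.18200789487447294 max y 0.27855094198060965 x [0.4696501  0.49910196]
top0 base [ 0.52317794  0.30934973 -0.04226627] 0.06965807 2116
board [ 0.51908944  0.30625318 -0.02231589] 0.21618652 400 in base mm [-4.  -3.3] dyaw 0.019950375547650404
```

```bash
cat >> h.py <<'E'
B=np.array([.5242,.3109]); TH=-.0441
def bw(a,b,z): 
    "base-frame mm to world"
    v=Rot.from_euler('z',TH).as_matrix()[:2,:2]@np.array([a,b])/1000+B; return [*v,z]
E
python3 -c "
from h import *
print(delta(bw(-77,-29,.042),TH+np.pi/2))"
```

```text
('t', 6.95, 'd', [0.034, -0.0262, 0.1577], 'turn', np.float64(-0.0251), 'psi', np.float64(1.5016), 'tilt', [0.0, -0.0001, -1.0], 'F', [-0.2, -0.2, -0.9])
```

```bash
echo '[0,17,-13,0,0,0,17,-13,0,0,0,0,0,30,-0.125,0,0,0,40,0,0,0,0,40,0,0,0,0,25,0,0,0,0,15,0,0,0,0,7.5,0,0,0,0,0,0,0,0,0,0,0]' | python3 -m inch
python3 -c "
from h import *
print(delta(bw(-77,-29,.042),TH+np.pi/2)); c=grab('wrist','w4')
g=green(c,.52,.31); q,e=fit(c,g,BRD,.52,.306,-.02,.017); print(q,e)"
```

```text
t: 7.95
tool_pos: [0.4473, 0.2862, 0.0437]
orientation: [2.271, 2.17, 0.003]
force: [-0.3, -0.2, -0.6]
opening: 0.0097
gripper_force: 45.0
('t', 7.95, 'd', [-0.001, -0.0012, 0.0017], 'turn', np.float64(-0.0017), 'psi', np.float64(1.525), 'tilt', [0.002, 0.0011, -1.0], 'F', [-0.3, -0.2, -0.6])
[ 0.52038044  0.30723864 -0.03766245] 0.12361342
```

View pics/w4.png

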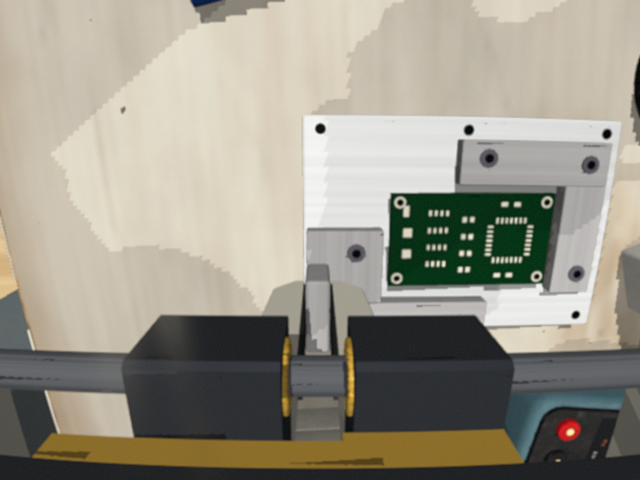

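To row units: 0.004 m is 4, 0.0012 m is 1.2.

```bash
echo '[0,0,0,4,0,0,0,0,1.2,0,0,0,0,0.6,0,0,0,0,0,0,0,0,0,0,0]' | python3 -m inch; python3 -c "
from h import *
print(delta(bw(-67,-19,.0377),TH+np.pi/2))"
```

```text
t: 8.5
tool_pos: [0.4463, 0.2858, 0.0366]
orientation: [2.272, 2.17, 0.0]
force: [-0.5, -0.8, 2.2]
opening: 0.0093
gripper_force: 45.0
('t', 8.5, 'd', [0.0095, 0.0097, -0.0011], 'turn', np.float64(-0.0019), 'psi', np.float64(1.5248), 'tilt', [0.0003, 0.0001, -1.0], 'F', [-0.5, -0.8, 2.2])
```

```bash
echo '[0,1.5,1.5,-0.3,-0.01,0,1.5,1.5,0,0,0,1.5,1.5,0,0,0,1.5,1.5,0,0,0,1,1,0,0,0,1,1,0,0,0,0,0,0,0]' | python3 -m inch; python3 -c "
from h import *
print(delta(bw(-67,-19,.0377),TH+np.pi/2))"
```

```text
t: 9.2
tool_pos: [0.4547, 0.2935, 0.0366]
orientation: [2.27, 2.172, 0.001]
force: [-0.3, 0.4, -0.5]
opening: 0.0094
gripper_force: 45.0
('t', 9.2, 'd', [0.0014, 0.0017, -0.0011], 'turn', np.float64(0.0002), 'psi', np.float64(1.5269), 'tilt', [0.0003, 0.0002, -1.0], 'F', [-0.3, 0.4, -0.5])
```

To row units: 0.0006 m is 0.6, 0.0005 m is 0.5.

```bash
echo '[0,0.6,0.6,0,0,0,0.6,0.6,0,0,0,0.5,0.5,0,0,0,0,0,0,0]' | python3 -m inch; python3 -c "
from h import *
print(delta(bw(-67,-19,.0377),TH+np.pi/2))"
```

```text
t: 9.6
tool_pos: [0.4558, 0.2946, 0.0366]
orientation: [-2.27, -2.172, 0.002]
force: [-3.4, -3.2, 6.2]
opening: 0.0097
gripper_force: 45.0
('t', 9.6, 'd', [0.0003, 0.0006, -0.0011], 'turn', np.float64(0.0001), 'psi', np.float64(1.5268), 'tilt', [-0.0012, -0.0009, -1.0], 'F', [-3.4, -3.2, 6.2])
```

```bash
echo '[0,0.5,0.5,0,0,0,0,0,0,0]' | python3 -m inch; echo '[0,0.5,0.5,0,0,0,0,0,0,0,0,0,0,0,0]' | python3 -m inch;  python3 -c "
from h import *
print(delta(bw(-67,-19,.0377),TH+np.pi/2)); c=grab('wrist','w5')
r=c['image'][90:340,290:640]; cv2.imwrite('pics/w5c.png',cv2.resize(r,None,fx=2.2,fy=2.2,interpolation=cv2.INTER_CUBIC)[:,:,::-1])"
```

```text
t: 9.8
tool_pos: [0.4558, 0.2947, 0.0366]
orientation: [-2.269, -2.172, 0.005]
force: [-8.2, -5.7, 7.6]
opening: 0.0099
gripper_force: 45.0
t: 10.1
tool_pos: [0.4558, 0.2948, 0.0366]
orientation: [-2.269, -2.172, 0.007]
force: [-10.4, -8.5, 11.0]
opening: 0.0097
gripper_force: 45.0
('t', 10.1, 'd', [0.0001, 0.0006, -0.0011], 'turn', np.float64(0.0001), 'psi', np.float64(1.5268), 'tilt', [-0.0034, -0.0025, -1.0], 'F', [-10.4, -8.5, 11.0])
```

View pics/w5c.png

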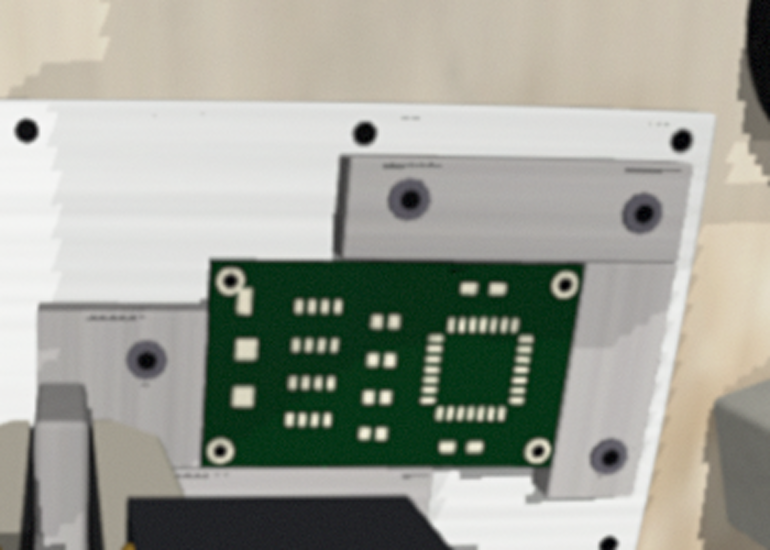

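The board is flush in the fixed corner and against both arms of the square. I'll ease the push, then release.

To row units: -0.0005 m is -0.5, -0.0004 m is -0.4.

```bash
echo '[0,-0.4,-0.5,-0.3,0,0,-0.4,-0.5,0,0,0,0,0,0,0,0,0,0,0,0]' | python3 -m inch; python3 -c "
from h import *
print(delta(bw(-67,-19,.0377),TH+np.pi/2))"
```

```text
t: 10.55
tool_pos: [0.4557, 0.2948, 0.0367]
orientation: [-2.27, -2.172, 0.002]
force: [-4.4, -4.2, 2.8]
opening: 0.0094
gripper_force: 45.0
('t', 10.55, 'd', [0.0001, 0.0007, -0.001], 'turn', np.float64(0.0), 'psi', np.float64(1.5267), 'tilt', [-0.0012, -0.0008, -1.0], 'F', [-4.4, -4.2, 2.8])
```

To row units: -0.0002 m is -0.2.

```bash
echo '[0,-0.2,-0.2,0,0,0,0,0,0,0]' | python3 -m inch 5; echo '[0.015,0,0,0,0,0.025,0,0,0,0,0.03,0,0,0,0,0.03,0,0,0,0,0.03,0,0,-10,0,0.03,0,0,-20,0,0.03,0,0,-40,0,0.03,0,0,-40,0,0.03,0,0,-40,0,0.03,0,0,-20,0,0.03,0,0,0,0]' | python3 -m inch 40; python3 -c "
from h import *
c=grab('wrist','w6')
K=load('w5')
w=cv2.warpPerspective
o=ortho(c,.42,.62,.23,.38,.02,2600); cv2.imwrite('pics/w6o.png',o[:,:,::-1]);print(o.shape)
s=load('top0');t=grab('top','t6')
g=green(c,.52,.31); q,e=fit(c,g,BRD,.522,.309,-.04,.017); print('board',q,e)
m=near(t,.46,.007,.08,.004,.02); st,e=fit(t,m,ST,.462,.0,-.03); print('stencil',st,e)
print(delta([.462,0,.2],0))"
```

```text
t: 10.75
tool_pos: [0.4557, 0.2949, 0.0366]
orientation: [-2.269, -2.172, 0.001]
force: [-3.2, -1.8, 1.0]
opening: 0.01
gripper_force: 5.0
t: 11.85
tool_pos: [0.4583, 0.2962, 0.2124]
orientation: [2.268, 2.17, 0.013]
force: [-0.1, -0.2, -0.6]
opening: 0.0299
gripper_force: 0.0
(520, 390, 3)
board [ 0.52429927  0.31007473 -0.039142  ] 0.15316671
stencil [ 0.4583261   0.00965544 -0.05412005] 1.4736642
('t', 11.95, 'd', [-0.2946, 0.0187, 0.0072], 'turn', np.float64(1.5268), 'psi', np.float64(1.5268), 'tilt', [0.0011, 0.0006, -1.0], 'F', [-0.3, -0.3, -0.8])
```

View pics/w6o.png

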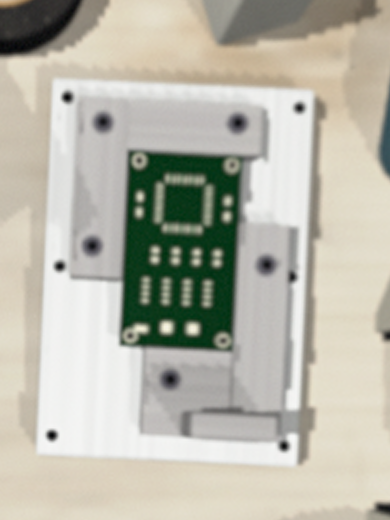

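Placed flush and square. Now to the stencil; I'll measure it with the wrist camera from a bit short of it.

To row units: -0.03 m is -30, -0.01 m is -10.

```bash
echo '[0.09,-37,-5,0,0,0.09,-37,-10,0,0,0.09,-37,-10,0,0,0.09,-37,-10,0,0,0.09,-37,-10,0,0,0.09,-37,-10,0,0,0.09,-37,-5,0,0,0.09,-30,0,0,0,0.09,0,0,0,0]' | python3 -m inch; echo '[0.09,0,0,0,0.705,0.09,0,0,0,0.705,0.09,0,0,0,0.705,0.09,0,0,0,0.705,0.09,0,0,0,0.705,0.09,0,0,0,0.705,0.09,0,0,0,0.705,0.09,0,0,0,0.705,0.09,0,0,0,0.705,0.09,0,0,0,0.705,0.09,0,0,0,0.705,0.09,0,0,0,0,0.09,0,0,0,0]' | python3 -m inch
cat > st.py <<'E'
from h import *
import sys
f=sys.argv[1]; c=grab('wrist',f); P=cloud(c)
# frame+sheet silhouette: filled hull of points above 1 mm near
m=near(c,.46,.01,.075,.0045,.02).astype(np.uint8)
m=cv2.morphologyEx(m,cv2.MORPH_CLOSE,np.ones((5,5)))
k,_=cv2.findContours(m,cv2.RETR_EXTERNAL,cv2.CHAIN_APPROX_NONE); m=cv2.drawContours(m*0,k,-1,1,-1)
p,e=fit(c,m>0,ST,.46,.01,-.04); print(p,e,m.sum()); cv2.imwrite('pics/%sm.png'%f,(c['image']//2+(m[...,None]*100))[:,:,::-1])
print(delta([p[0],p[1],.0165],p[2]))
E
python3 st.py w7
```

```text
t: 12.85
tool_pos: [0.3821, 0.0063, 0.205]
orientation: [-2.273, -2.167, 0.004]
force: [-0.1, 0.6, -0.2]
opening: 0.0896
gripper_force: 0.0
t: 14.15
tool_pos: [0.3828, 0.0095, 0.2059]
orientation: [-3.141, 0.03, 0.003]
force: [0.3, 0.1, 0.3]
opening: 0.0901
gripper_force: 0.0
[ 0.45980014  0.01121003 -0.0616405 ] 0.018859224 10021
('t', 14.2, 'd', [0.077, -0.0033, 0.1895], 'turn', np.float64(0.0419), 'psi', np.float64(-0.0198), 'tilt', [-0.0015, 0.0003, -1.0], 'F', [0.1, 0.0, -0.1])
```

View pics/w7m.png

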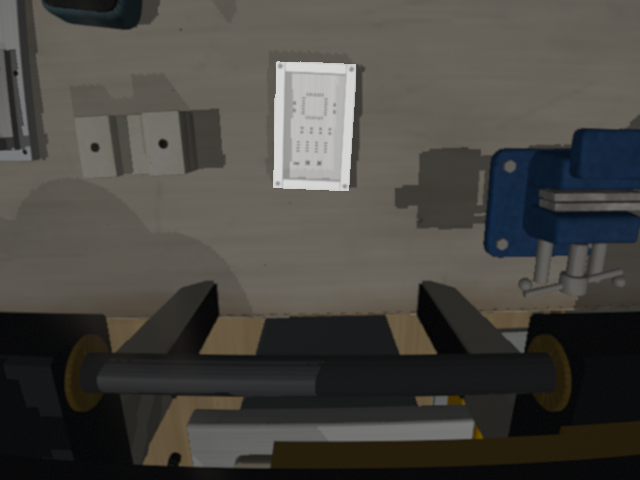

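The stencil is cleanly masked at (315,125). Moving over it and descending.

To row units: 0.04 m is 40, 0.03 m is 30, 0.021 rad is 0.105.

```bash
echo '[0.09,26,-1.1,0,0.105,0.09,26,-1.1,0,0.105,0.09,25,-1.1,10,0,0.09,0,0,40,0,0.09,0,0,40,0,0.09,0,0,40,0,0.09,0,0,30,0,0.09,0,0,15,0,0.09,0,0,5,0,0.09,0,0,0,0,0.09,0,0,0,0]' | python3 -m inch; python3 -c "
from h import *
print(delta([.4598,.0112,.0165],-.0616))"
```

```text
t: 15.3
tool_pos: [0.4613, 0.0087, 0.028]
orientation: [3.14, -0.102, 0.002]
force: [0.3, 0.3, 0.1]
opening: 0.0901
gripper_force: 0.0
('t', 15.3, 'd', [-0.0017, -0.0023, 0.0115], 'turn', np.float64(-0.0037), 'psi', np.float64(-0.0653), 'tilt', [0.0015, -0.0001, -1.0], 'F', [0.3, 0.3, 0.1])
```

To row units: 0.004 m is 4, 0.003 m is 3, -0.0037 rad is -0.0185.

```bash
echo '[0.09,-1.7,-2.3,4,-0.0185,0.09,0,0,4,0,0.09,0,0,3,0,0.09,0,0,0,0]' | python3 -m inch; python3 -c "
from h import *
print(delta([.4598,.0112,.0165],-.0616))"
```

```text
t: 15.7
tool_pos: [0.4586, 0.0112, 0.0155]
orientation: [-3.14, 0.098, 0.001]
force: [0.4, -0.7, 0.7]
opening: 0.0901
gripper_force: 0.0
('t', 15.7, 'd', [0.0012, -0.0001, -0.001], 'turn', np.float64(-0.0008), 'psi', np.float64(-0.0624), 'tilt', [-0.0006, 0.0001, -1.0], 'F', [0.4, -0.7, 0.7])
```

```bash
echo '[0.06,0,0,0,0,0.06,0,0,0,0,0.06,0,0,0,0,0.06,0,0,0,0,0.06,0,0,0,0,0.06,0,0,-5,0,0.06,0,0,-20,0,0.06,0,0,-40,0,0.06,0,0,-40,0,0.06,0,0,-30,0,0.06,0,0,-20,0,0.06,0,0,0,0,0.06,0,0,0,0]' | python3 -m inch 35; python3 -c "
from h import *
print(delta([*B,.17],TH)); print(B)"
```

```text
t: 17.0
tool_pos: [0.4587, 0.0112, 0.1704]
orientation: [-3.14, 0.098, 0.0]
force: [-0.7, 0.5, -2.7]
opening: 0.0658
gripper_force: 35.0
('t', 17.0, 'd', [0.0466, -0.3032, 0.0004], 'turn', np.float64(-0.0184), 'psi', np.float64(-0.0625), 'tilt', [-0.0, 0.0, -1.0], 'F', [-0.7, 0.5, -2.7])
[0.5242 0.3109]
```

To row units: -0.03 m is -30, 0.03 m is 30, -0.0184 rad is -0.092.

```bash
echo '[0.06,2,-12,0,0,0.06,4.5,-30,0,0,0.06,4.5,-30,0,0,0.06,4.5,-30,0,0,0.06,4.5,-30,0,0,0.06,4.5,-30,0,0,0.06,4.5,-30,0,0,0.06,4.5,-30,0,0,0.06,4.5,-30,0,0,0.06,4.5,-30,0,0,0.06,2.5,-15,0,0,0.06,0,-6,0,-0.092,0.06,0,0,30,0,0.06,0,0,30,0,0.06,0,0,20,0,0.06,0,0,10,0,0.06,0,0,0,0,0.06,0,0,0,0]' | python3 -m inch; python3 -c "
from h import *
print(delta([*bw(-1.1,0,.08)],TH)); c=grab('wrist','w8'); grab('top','t8');grab('scene','s8')
i=np.hstack([c['image'][:330,150:550],cv2.resize(load('s8')['image'][255:345,200:310],(400,330),interpolation=cv2.INTER_CUBIC)]);cv2.imwrite('pics/c8.png',i[:,:,::-1])"
```

```text
t: 18.8
tool_pos: [0.523, 0.3108, 0.0815]
orientation: [-3.141, 0.069, -0.001]
force: [0.1, -0.6, -2.1]
opening: 0.0655
gripper_force: 35.0
('t', 18.8, 'd', [0.0001, -0.0002, 0.0015], 'turn', np.float64(0.0), 'psi', np.float64(-0.0441), 'tilt', [0.0003, 0.0002, -1.0], 'F', [0.1, -0.6, -2.1])
```

View pics/c8.png

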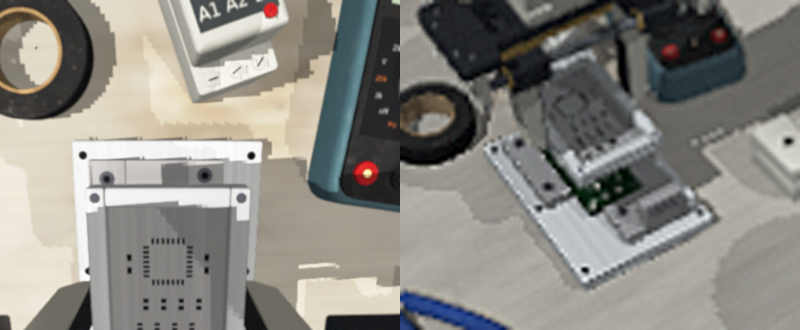

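```bash
cat > edge.py <<'E'
from h import *
import sys
def lum(c,a,b,z):
    A,Bb=np.meshgrid(a,b,indexing='ij'); R=Rot.from_euler('z',TH).as_matrix()
    X=np.c_[A.ravel(),Bb.ravel(),0*A.ravel()]/1000@R.T+[*B,z]
    p=proj(c,X).astype(np.float32).reshape(*A.shape,2)
    return cv2.cvtColor(cv2.remap(c['image'],p[...,0],p[...,1],cv2.INTER_CUBIC),cv2.COLOR_RGB2GRAY).astype(float)
def edges(c,name,z,far=None,left=None,right=None):
    # each: (nominal, span along the edge); per-strip edge positions -> offset, slope
    for k,v in dict(far=far,left=left,right=right).items():
        if v is None: continue
        n,lo,hi=v; s=np.arange(n-6,n+6,.1); t=np.linspace(lo,hi,60)
        I=lum(c,s,t,z) if k=='far' else lum(c,t,s,z).T
        I=cv2.GaussianBlur(I,(0,0),sigmaX=.5,sigmaY=4); G=np.abs(np.diff(I,axis=0))
        e=s[G.argmax(0)]+.05; g=np.abs(e-np.median(e))<1.5; f=np.polyfit(t[g]-t.mean(),e[g],1)
        print(name,k,'offset %.2f'%(f[1]-n),'slope %.4f'%f[0],g.sum(),'std %.2f'%(e[g]-np.polyval(f,t[g]-t.mean())).std())
if __name__=='__main__':
    c=load(sys.argv[1]); zs=float(sys.argv[2])
    edges(c,'stencil',zs,far=(52,-30,30),left=(33,22,48),right=(-33,22,48))
    edges(c,'base',.012,far=(68,-48,48),left=(52,50,65),right=(-52,30,65))
    edges(c,'L',.02,far=(58,-28,40))
E
python3 edge.py w8 .078; python3 edge.py w6 .078|grep -v stencil
```

```text
stencil far offset -0.09 slope -0.0028 57 std 0.06
stencil left offset -1.34 slope 0.0024 47 std 0.06
stencil right offset -0.07 slope 0.0154 43 std 0.13
base far offset 0.31 slope 0.0004 56 std 0.10
base left offset -0.82 slope -0.0118 40 std 0.06
base right offset 0.71 slope -0.0190 32 std 0.16
L far offset 1.60 slope -0.0031 57 std 0.28
base far offset -1.36 slope 0.0002 58 std 0.09
base left offset -0.25 slope 0.0000 39 std 0.00
base right offset 0.74 slope 0.0004 55 std 0.04
L far offset 5.23 slope 0.0001 55 std 0.04
```

The manual's scale: shifts go in mm and turns go in units of 0.2 rad. Converting my numbers, 0.01 m is 10, 0.008 m is 8.

```bash
echo '[0.06,0,0,10,0,0.06,0,0,10,0,0.06,0,0,8,0,0.06,0,0,5,0,0.06,0,0,3,0,0.06,0,0,0,0,0.06,0,0,0,0]' | python3 -m inch; python3 -c "
from h import *
print(delta([*bw(-1.1,0,.0435)],TH)); c=grab('wrist','w9'); c=grab('top','t9');d=grab('scene','s9')
o=lambda c: ortho(c,.43,.61,.235,.385,.04,2200)
r=load('w9')['image'][20:320,150:550]
p=np.hstack([cv2.resize(x,(266,396)) for x in (ortho(c,.43,.61,.25,.37,.04,2200),ortho(d,.43,.61,.25,.37,.04,2200),o(load('w9')))]);cv2.imwrite('pics/c9.png',p[:,:,::-1])"
for f in w9 t9 s9; do echo $f; python3 edge.py $f .041; done
```

```text
t: 19.65
tool_pos: [0.5229, 0.3108, 0.0451]
orientation: [-3.141, 0.069, -0.0]
force: [0.1, 0.9, -2.6]
opening: 0.0655
gripper_force: 35.0
('t', 19.65, 'd', [0.0002, -0.0001, 0.0016], 'turn', np.float64(0.0), 'psi', np.float64(-0.0441), 'tilt', [0.0002, 0.0001, -1.0], 'F', [0.1, 0.9, -2.6])
w9
stencil far offset -0.26 slope -0.0006 56 std 0.04
stencil left offset -0.92 slope -0.0088 41 std 0.09
stencil right offset -0.15 slope 0.0510 40 std 0.25
base far offset 0.14 slope 0.0005 56 std 0.10
base left offset -1.05 slope -0.0107 41 std 0.10
base right offset 0.58 slope -0.0071 34 std 0.18
L far offset 1.54 slope -0.0011 54 std 0.28
t9
stencil far offset 0.86 slope -0.0302 14 std 0.82
stencil left offset 2.16 slope 0.0434 24 std 0.62
stencil right offset 1.32 slope -0.0780 34 std 0.37
base far offset -1.46 slope 0.0119 19 std 0.77
base left offset 0.60 slope 0.0365 28 std 0.28
base right offset -4.99 slope 0.0278 36 std 0.37
L far offset 0.17 slope -0.0141 17 std 0.81
s9
stencil far offset -3.48 slope 0.0303 15 std 0.75
stencil left offset 1.38 slope 0.0505 36 std 0.49
stencil right offset -0.70 slope 0.0797 11 std 0.47
base far offset 3.62 slope 0.0008 23 std 0.68
base left offset -4.59 slope 0.1563 42 std 0.25
base right offset -0.96 slope -0.0130 21 std 0.63
L far offset -4.87 slope 0.0018 34 std 0.29
```

View pics/c9.png

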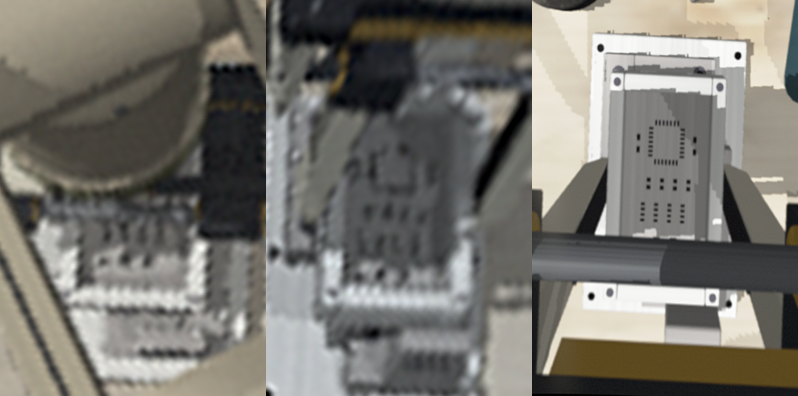

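```bash
python3 - <<'E'
from edge import *
def dark(c,a0,a1,b0,b1,z,name,thr=None):
    a=np.arange(a0,a1,.1);b=np.arange(b0,b1,.1); I=lum(c,a,b,z); bg=cv2.GaussianBlur(I,(0,0),25)
    w=(I<(thr or np.percentile(I,50)-45)); i,j=np.nonzero(w); print(name,'n',len(i),'centroid',a[i].mean().round(2) if len(i) else None,b[j].mean().round(2) if len(i) else None,'mid',((a[i].min()+a[i].max())/2).round(2),((b[j].min()+b[j].max())/2).round(2))
    return I
for f,h in (('w9',.0451),('w8',.0815)):
    c=load(f); zs=h-.0155
    I=dark(c,6,30,-11,11,zs+.0015,f+' ring'); cv2.imwrite('pics/ring%s.png'%f,I)
    for s in (1,-1): dark(c,58.5,67,45 if s>0 else -51,51 if s>0 else -45,.012,f+' basehole%d'%s)
    for s in (1,-1): dark(c,44.5,51.5,26 if s>0 else -32,32 if s>0 else -26,zs+.012,f+' framehole%d'%s)
c=load('w6')
for s in (1,-1): dark(c,58.5,67,43 if s>0 else -50,50 if s>0 else -43,.012,'w6 basehole%d'%s)
# board ring pads (bright) and board silhouette relative to base in w6
a=np.arange(5,30,.1);b=np.arange(-13,13,.1);I=lum(c,a,b,.020);i,j=np.nonzero(I>150);print('w6 pads mid',(a[i].min()+a[i].max())/2,(b[j].min()+b[j].max())/2,a[i].mean(),b[j].mean())
E
```

```text
w9 ring n 5511 centroid 18.51 -0.92 mid 18.4 -0.55
w9 basehole1 n 1157 centroid 60.72 46.23 mid 60.8 46.45
w9 basehole-1 n 1323 centroid 60.6 -46.59 mid 60.65 -46.75
w9 framehole1 n 1311 centroid 47.93 28.02 mid 47.9 28.0
w9 framehole-1 n 1345 centroid 47.97 -29.3 mid 48.0 -29.3
w8 ring n 5852 centroid 18.64 -0.86 mid 18.45 -0.55
w8 basehole1 n 1270 centroid 60.81 46.33 mid 60.85 46.55
w8 basehole-1 n 1337 centroid 60.68 -46.55 mid 60.75 -46.75
w8 framehole1 n 1309 centroid 48.03 27.99 mid 48.05 28.0
w8 framehole-1 n 1377 centroid 47.96 -29.27 mid 47.3 -28.7
w6 basehole1 n 1568 centroid 60.06 45.53 mid 60.3 45.55
w6 basehole-1 n 1317 centroid 59.88 -45.76 mid 60.1 -45.7
w6 pads mid 17.599999999999955 -0.5500000000000442 17.62824731987031 1.1500872600348537[ WARN:0@0.250] global loadsave.cpp:1063 imwrite_ Unsupported depth image for selected encoder is fallbacked to CV_8U.
```

To row units: 0.0008 m is 0.8, 0.0007 m is 0.7.

```bash
echo '[0.06,0.2,-0.2,0.8,0,0.06,0,0,0.7,0,0.06,0,0,0,0,0.06,0,0,0,0,0.06,0,0,0,0]' | python3 -m inch; python3 - <<'E'
from h import *
print(delta([*bw(-.9,.2,.0435)],TH)); c=grab('wrist','w10'); P=cloud(c); Pl=np.stack([P[...,0]-B[0],P[...,1]-B[1]],-1)@Rot.from_euler('z',TH).as_matrix()[:2,:2]*1000
def reg(c,a0,a1,b0,b1,P=P,Pl=Pl):
    m=(Pl[...,0]>a0)&(Pl[...,0]<a1)&(Pl[...,1]>b0)&(Pl[...,1]<b1)&(P[...,2]<.06); return m.sum(),(np.median(P[m][:,2])*1000).round(2)
print('frame far bar L/R',reg(c,45.5,50.5,10,30),reg(c,45.5,50.5,-30,-10)); print('near bar',reg(c,-50.5,-45.5,-30,30)); print('sheet',reg(c,10,26,-18,-15),reg(c,-20,26,15,19)); print('base',reg(c,61,67,-40,40))
s=sensors.read_state(); print(s['dq'],s['gripper_force'],s['opening'])
E
```

```text
t: 20.3
tool_pos: [0.523, 0.3109, 0.0434]
orientation: [3.141, -0.069, -0.0]
force: [-1.2, 0.7, -2.3]
opening: 0.0654
gripper_force: 35.0
('t', 20.3, 'd', [0.0003, -0.0002, -0.0001], 'turn', np.float64(-0.0), 'psi', np.float64(-0.0441), 'tilt', [-0.0, -0.0, -1.0], 'F', [-1.2, 0.7, -2.3])
frame far bar L/R (np.int64(641), np.float64(38.06)) (np.int64(635), np.float64(38.1))
near bar (np.int64(1168), np.float64(38.08))
sheet (np.int64(235), np.float64(27.66)) (np.int64(836), np.float64(27.63))
base (np.int64(2300), np.float64(10.72))
[-0.00048363  0.00176581 -0.00028831 -0.00032462  0.00010597  0.0002965 ] 34.999380111694336 0.06556473993936716
```

To row units: -0.0003 m is -0.3, 0.0002 m is 0.2.

```bash
echo '[0.06,0.2,0,-0.3,0,0.06,0,0,0,0,0.06,0,0,0,0,0.06,0,0,0,0,0.06,0,0,0,0]' | python3 -m inch; python3 -c "
from plant import robot
print(robot.close_job())"
```

```text
t: 20.85
tool_pos: [0.5231, 0.3109, 0.0437]
orientation: [3.141, -0.069, -0.0]
force: [0.5, 0.1, -1.8]
opening: 0.066
gripper_force: 35.0
the job is handed in; nothing more can be done
None
```

The board is nested in the fixed corner with the square released flush against it. I handed the job in at 20.85 s, holding the stencil still and level 7.7–8.2 mm above the board, centred to within about 0.5 mm by my camera measurements.

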